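# Reset the tripped grading machine and start it

### The arm

A 6-joint arm with a two-finger parallel gripper is mounted at the origin on the work surface. World frame = base frame: x ahead of the robot, y to its left, z up, the work surface at z = 0. Lengths are in m, angles in rad, forces in N, time in s.
With the tool pointing down it reaches from about 0.3 to 0.85 m from the base axis. Payload 5.4 kg.
Tool frame: the origin (TCP) lies where the fingers leave the gripper's body, on its centre line; the fingertips stand 73 mm ahead of it and the grasp point (between the pads) lies 54 mm ahead of it; y points along the fingers, z is the direction in which the jaws open and shut, and the axes are right-handed (so a half turn about y gives the same grasp; the last joint's range is limited). The gripper opens to 85 mm and grips with 20 to 120 N. Pads are 22 mm wide; open, the fingers measure 114 mm over their backs; the gripper's body (76 mm by 85 mm) begins 54 mm behind the grasp point. The pads swing forward as they close: fully open they stand 13 mm farther back than shut.
Start: joints at [1.074, 0.158, 1.597, -0, 1.386, -0.21], TCP at [0.163, 0.551, 0.304] pointing down, gripper open.
Joint ranges: [-2.91, 2.91], [-0.94, 2.29], [0.18, 2.7], [-1.29, 4.43], [0.17, 2.64], [-3, 3]. Speed limits (rad/s): [2.57, 2.57, 3.14, 3.14, 3.14, 3.14].

### API

Orientations are given as a 3x3 rotation matrix whose columns are the frame's x, y, z axes.
In Python, from plant import readout, eyes, order, cut_out, place_of gives the robot as it stands. The module is installed in compiled form; this text tells all that it offers.
- The arm moves only by the shell command python3 -m creep 'ROWS' [FORCE]. ROWS is JSON, a list that holds one entry, the list of rows, each a list of 7 numbers: the turn, a rotation vector about the tool's x, y, z in rad, then the shift along the tool's x, y, z in mm, then the opening, from -1 (shut) to 1 (fully open), so that 0 is half open. A call has 1 to 5 rows; each row is the pose to reach, as a shift and turn from the pose commanded when the call began, along the tool's axes at that moment; what a row does not reach only later rows make up. A row lasts 1/10 s, in which the tool goes at most 50 mm and 8.59 degrees, less where a joint would pass 70% of its speed; a pose out of reach is approached as far as the arm can. A call with a gripper value outside its range is refused whole. The fingers move at their own pace and stop on an object; FORCE is the grip in N (left out, the last holds). Time passes only in rows, so rows that repeat a pose let the fingers close. It gives the time, the measured TCP pose, the force and the opening at its end, in the units of the state.
- readout.sense(): the state, without advancing time (a new reading comes with each control period).
- eyes.camera(name): name is "scene" or "top" or "wrist"; returns a dict with "frame" (480x640x3 uint8, blue, green, red), "range_z" (480x640 float32, m along the optical axis (not along the pixel's ray), 0 where there is no reading), "mtx" (3x3 intrinsics, pixels), "dist_coeffs" ([k1, k2, p1, p2, k3] as OpenCV has them; the pictures are not rectified), "camera_from_world" (4x4, takes a point from world to camera coordinates). Camera axes: x right, y down, z forward; pixel columns grow to the right and rows downward; lengths in m; the calibration is good to about 2 mm. A picture is of the moment at which its call begins.
- order.job_done(): hands the job in, once; it reports no verdict.
Trained networks look in the newest picture that a camera, given by its name, has taken for a name from the list of things; names that differ only in an ending like _2 or _b are one class to them, and where a whole thing is asked for, a point or a joint stands for the part that bears it (a point fixed in the world has none). Each returns a list of dicts, best first, with "score" (0 to 1); they miss things now and then, are a little off and sometimes report something else, mostly with a low value. They report only what shows in the picture. A call takes as long as a camera call.
- cut_out(camera, thing): "pixels" (480x640 bool, what is visible of it).
- place_of(camera, thing): "centre" ([x, y, z] in m, in world coordinates, good to about 4 mm: a listed point, or the origin of a listed thing).
The state is a dict: "clock": time; "joint_positions": joint angles; "qd": joint speeds; "effort": joint torques, N m; "eef_pos": TCP position; "orientation": TCP orientation; "wrist_force": force on the tool from outside, world axes, zero at the start; "torque": the same for the moment, N m; "grip_width": finger opening in m.
Only numpy, scipy, OpenCV 4.12 (cv2) and the standard library are available. Lean on these libraries where they do the work, as an engineer would, in place of code of your own. Each camera call takes 0.05 s, during which the arm holds its last target.

### The job

The stone grading machine's trip lever has tripped to its middle position. Push the lever fully off, away from the red button, past its hidden spring until it bears firmly on its stop, and hold it there for half a second; then throw it fully on, towards the red button, and press the big red button all the way down once to start the machine. Push the lever and button gently, with no more than 20 N and without pinching them, leave the lever on and let go of everything, and do not disturb the stones, cone and other things around.

Things in the scene. Friction and masses are not known exactly. Their poses are not given: they have to be found in the camera images.
- machine: Grey plastic grading machine, fixed to the counter: a box 240 mm (x) by 420 mm (y, -180 to +240 mm), flat deck 110 mm above the counter. Origin on the counter; x to its back, z up, y towards the aluminium feed bowl (104 mm wide, 47 mm above the deck, at x 0, y +183). The black lever stands on the deck between the feed bowl (+y) and the big red button (-y).
- lever_pivot (a point): The lever's pivot, 8 mm above the deck at machine x -20, y 0; the axis runs along machine x. The lever turns stiffly (1 to 2 N, pushed 36 mm above the pivot) and stays where it is left; let go at off, it springs back some 0.25 rad, which does no harm. Until it has been fully off, an inner catch bars it beyond about +0.17 to +0.4 rad; afterwards it goes on freely.
- lever_top (a point): Centre of the lever's upper end. The lever is a flat black bar, 20 mm wide (machine x), 10 mm thick (machine y), 62 mm from the pivot to its top; it swings sideways along machine y. At joint value a the top lies 62 mm * -sin a along machine y from the pivot and 62 mm * cos a above it.
- trip_lever (a joint): Lever angle, rad: 0 upright; positive leans towards the red button (machine -y, ON, hard stop at 0.60 = fully on); negative leans towards the feed bowl (machine +y, OFF). Tripped it starts at -0.10 to +0.12. Going OFF it meets a hidden spring at -0.23 to -0.46 and a rigid stop at -0.44 to -0.70: where differs each time and cannot be seen, so find the stop by feel.
- plinth_top (a point): Centre of the top of the lever's black plinth, 52 (x) by 90 (y) by 12 mm high, on the deck. Feel of going OFF, pushed 36 mm above the pivot: 1 to 2 N, then over some 9 mm of spring 4 to 10 N, then a steep rise at the rigid stop. A push of 14 to 18 N against the stop, held half a second, resets it; under 12 N may not, over 22 N breaks the lever. Pushed higher up, a little less is needed.
- start (a joint): Travel of the red push button in m: 0 up, 0.006 fully down (spring, about 6 N fully down; it springs back up).
- start_top (a point): Centre of the flat top of the big round red push button (44 mm across) on the machine's deck, at machine x -20, y -130; the top stands 22 mm above the deck when up, in a black collar 60 mm across and 12 mm high. It is pressed straight down.
- stone0: Bystander: loose black glass stone, 22 mm across, 9 mm thick, lying on the machine's deck towards the back. Origin under its centre.
- stone1: Bystander: a second such stone on the deck towards the back. Origin under its centre.
- cone_mid (a point): Bystander: loose chrome measuring cone, 34 mm across, 50 mm high, standing on the machine's deck towards the back. Point half-way up its axis.
- tray: Bystander: shallow wooden tray of black glass stones, 180 by 140 mm, 30 mm high, on the counter. Origin under its centre.
- bowl_lid: Bystander: pale ash bowl lid, 124 mm across, 22 mm high, on the counter. Origin under its centre.
- bowl: Bystander: wooden bowl, 116 mm across, 75 mm high, on the counter. Origin under its centre.
- brush: Bystander: small hand brush lying on the counter. Origin under its middle.

How it is judged:
On the way, in this order (a step that is already met when the one before it is completed fails the run):
1. the lever is pushed fully off: it leans over 0.35 rad to the off side and its lower end bears on the stop inside the machine with more than 5 N for 0.25 s (some 10 to 12 N of push at the bar) (value of joint trip_lever below -0.35 rad and contact force between trip_lever and machine above 5 N), for 0.25 s.
2. the lever is thrown fully on (value of joint trip_lever above 0.5 rad), for 0.1 s.
3. the start button is pressed down (value of joint start above 0.0045 m), for 0.05 s.
At the end, for the whole second after the job is handed in: The lever rests on its ON side at more than 0.5 rad, the start button is back up (within 1.5 mm), and the bystanders stand where they stood (counter things within 30 mm, cone and stones on the deck within 20 mm) (value of joint trip_lever above 0.5 rad and velocity of joint trip_lever below 0.05 rad/s and value of joint start below 0.0015 m and distance of each of tray, bowl_lid, bowl, brush from where it was at the start of the episode below 0.03 m and distance of each of cone_mid, stone0, stone1 from where it was at the start of the episode below 0.02 m); the robot touches nothing.
It fails at once if the robot loads the lever with more than 22 N (contact force between any of the fingers, the arm and trip_lever above 22 N).
It fails at once if the robot loads the start button with more than 22 N (contact force between any of the fingers, the arm and start above 22 N).
It fails at once if a bystander is disturbed (counter things moved 30 mm, cone or stones on the deck 20 mm) (distance of any of tray, bowl_lid, bowl, brush from where it was at the start of the episode above 0.03 m or distance of any of cone_mid, stone0, stone1 from where it was at the start of the episode above 0.02 m).
It also fails if it takes over 72 s, if anything falls off the work surface, if the arm or the gripper's body presses on something with over 40 N, if the wrist force passes 120 N, or if a joint passes its speed limit or range.

## Working session

There is one attempt and no reset: what is moved stays moved. The work goes in short steps, Python scripts to look and compute and a shell command to move; the robot and the scene stay as the last step left them, time stands still between calls to the robot, and variables do not carry over. Pictures are saved under pics/ and viewed, and the job is handed in when it is done.

```bash
mkdir -p pics; cat > h.py <<'E'
import numpy as np, cv2
from plant import readout, eyes, order, cut_out, place_of
np.set_printoptions(precision=4,suppress=True)
E
python3 - <<'E'
from h import *
s=readout.sense()
for k in s: print(k,np.array(s[k]))
for c in ("scene","top","wrist"):
    d=eyes.camera(c); cv2.imwrite(f"pics/{c}0.png",d["frame"])
    print(c, np.linalg.inv(d["camera_from_world"])[:3])
    for t in ("machine","lever_pivot","lever_top","plinth_top","start_top","stone0","stone1","cone_mid","tray","bowl","bowl_lid","brush"):
        try:
            print(t,[(np.array(r["centre"]).round(4).tolist(),round(r["score"],2)) for r in place_of(c,t)[:2]])
        except Exception as e: print(t,e)
E
```

```text
clock 0.0
joint_positions [ 1.0739  0.1591  1.5982 -0.      1.3862 -0.2101]
qd [ 0.0002  0.0001 -0.0003 -0.0006  0.     -0.0017]
effort [ -0.0004 -39.599  -33.1436  -0.0002   0.0081   0.    ]
eef_pos [0.1625 0.5511 0.3029]
orientation [[ 0.9591 -0.0009  0.2829]
 [-0.2829 -0.0017  0.9591]
 [-0.0004 -1.     -0.0019]]
wrist_force [-0.1765 -0.4246  0.5281]
torque [ 0.0065 -0.0097 -0.0287]
grip_width 0.08536610010856771
scene [[ 0.6255  0.6145 -0.4807  1.0363]
 [ 0.7801 -0.5051  0.3693 -0.3781]
 [-0.0158 -0.606  -0.7953  0.944 ]]
machine [([0.5994, -0.0122, -0.0], 0.93)]
lever_pivot [([0.5856, -0.007, 0.1213], 0.92)]
lever_top [([0.585, -0.0154, 0.1771], 0.46)]
plinth_top [([0.58, -0.0033, 0.119], 0.65), ([0.4209, -0.4584, -0.0013], 0.35)]
start_top [([0.5651, -0.1381, 0.1279], 0.69), ([0.5974, -0.0123, -0.0006], 0.47)]
stone0 [([0.6869, -0.0577, 0.1355], 0.71), ([0.7032, 0.0389, 0.1128], 0.51)]
stone1 [([0.6869, -0.0577, 0.1355], 0.71), ([0.7032, 0.0389, 0.1128], 0.51)]
cone_mid [([0.6867, -0.0594, 0.1336], 0.58)]
tray [([0.4242, -0.4586, 0.0024], 0.57)]
bowl [([0.6115, 0.4526, -0.0008],
[... 476 characters left out ...]
([0.7079, 0.0387, 0.1143], 0.44)]
stone1 [([0.5857, -0.0062, 0.1148], 0.52), ([0.7079, 0.0387, 0.1143], 0.44)]
cone_mid [([0.7071, 0.0344, 0.1112], 0.64), ([0.6926, -0.057, 0.1293], 0.48)]
tray [([0.4182, -0.4552, 0.0007], 0.59)]
bowl [([0.6117, 0.4505, -0.0041], 0.95)]
bowl_lid [([0.6269, -0.4089, 0.001], 0.81), ([0.6133, 0.4531, -0.002], 0.5)]
brush [([0.3661, 0.4774, -0.0019], 0.76)]
wrist [[ 0.2838  0.9237  0.2572  0.0976]
 [ 0.9589 -0.2735 -0.0758  0.5712]
 [ 0.0003  0.2681 -0.9634  0.3727]]
machine []
lever_pivot []
lever_top [([0.3753, 0.4911, 0.0014], 0.34)]
plinth_top []
start_top []
stone0 []
stone1 []
cone_mid []
tray []
bowl []
bowl_lid []
brush [([0.3731, 0.4913, 0.0022], 0.95)]
```

View pics/scene0.png

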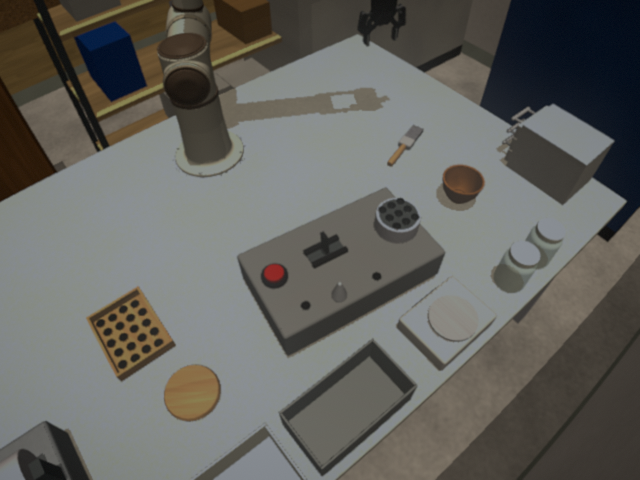

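View pics/top0.png

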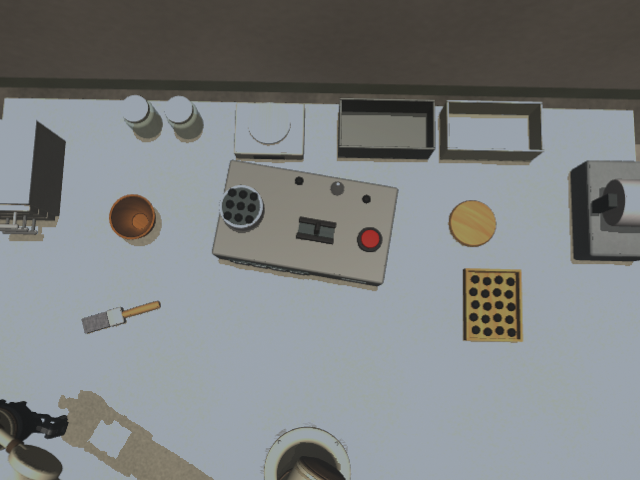

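The scene view shows the lever at about (323,243), the red button at (274,274) and the feed bowl at (398,212). The cone is at (339,291) and the stones at (305,305) and (376,276). The top view agrees: lever (317,230), button (370,239), bowl (241,207). Next I'll refine the positions with depth.

```bash
cat >> h.py <<'E'
def pts(d,mask):
    v,u=np.nonzero(mask&(d["range_z"]>0)); z=d["range_z"][v,u]
    n=cv2.undistortPoints(np.c_[u,v].astype(float).reshape(-1,1,2),d["mtx"],np.array(d["dist_coeffs"])).reshape(-1,2)
    P=np.c_[n*z[:,None],z,np.ones(len(z))]
    return (P@np.linalg.inv(d["camera_from_world"]).T)[:,:3]
E
python3 - <<'E'
from h import *
for c in ("scene","top"):
    d=eyes.camera(c); f=d["frame"].astype(int)
    P=pts(d,(f[...,2]>90)&(f[...,1]<60)&(f[...,0]<60))
    P=P[(abs(P[:,0]-.566)<.05)&(abs(P[:,1]+.136)<.05)]
    print(c,"red",len(P),np.median(P,0),(P.min(0)+P.max(0))/2,np.ptp(P,axis=0))
    A=pts(d,np.ones((480,640),bool))
    # deck & yaw
    D=A[(abs(A[:,2]-.11)<.006)&(A[:,0]>.4)&(A[:,0]<.85)&(abs(A[:,1])<.35)]
    r=cv2.minAreaRect(D[:,:2].astype(np.float32)*1000); print("deck z",np.median(D[:,2]),r)
    L=A[(A[:,2]>.13)&(abs(A[:,0]-.586)<.04)&(abs(A[:,1]+.007)<.06)]
    for a,b in((.13,.145),(.145,.16),(.16,.172),(.172,.2)):
        q=L[(L[:,2]>=a)&(L[:,2]<b)]; print(a,len(q),q.mean(0) if len(q) else'',np.ptp(q,axis=0) if len(q) else '')
    B=A[(A[:,2]>.15)&(A[:,2]<.165)&(A[:,1]>.08)&(A[:,1]<.26)&(A[:,0]>.5)&(A[:,0]<.72)]
    print("bowl",(B.min(0)+B.max(0))/2,np.ptp(B,axis=0))
    y0,x0=(200,220) if c=="scene" else (170,270)
    cr=d["frame"][y0:y0+120,x0:x0+160]
    cv2.imwrite(f"pics/{c}1.png",cv2.resize(cr,(800,600),interpolation=cv2.INTER_CUBIC))
E
```

```text
scene red 274 [ 0.5648 -0.1367  0.1305] [ 0.5614 -0.1351  0.1257] [0.0497 0.0446 0.017 ]
deck z 0.1088549166714623 ((630.773681640625, 87.83538818359375), (588.2841796875, 289.0531311035156), 73.76673889160156)
0.13 30 [ 0.5885 -0.0133  0.1377] [0.0188 0.0092 0.0146]
0.145 24 [ 0.588  -0.0154  0.153 ] [0.0217 0.007  0.0136]
0.16 26 [ 0.589  -0.0157  0.1662] [0.02   0.008  0.0116]
0.172 42 [ 0.5852 -0.0143  0.1777] [0.0186 0.0118 0.0087]
bowl [0.6327 0.1688 0.1572] [0.1035 0.1069 0.0142]
top red 257 [ 0.5634 -0.137   0.1314] [ 0.5635 -0.136   0.1312] [0.0427 0.041  0.0175]
deck z 0.10973827028392935 ((630.7081298828125, 96.8565673828125), (607.7413940429688, 292.8252868652344), 73.41516876220703)
0.13 8 [ 0.5746 -0.0022  0.1345] [0.0286 0.0261 0.0098]
0.145 7 [ 0.5767 -0.009   0.1519] [0.014  0.0074 0.0126]
0.16 4 [ 0.5772 -0.0125  0.1661] [0.011  0.0115 0.0105]
0.172 40 [ 0.5821 -0.0127  0.178 ] [0.0196 0.0112 0.009 ]
bowl [0.63   0.1688 0.1575] [0.1017 0.1033 0.0149]
```

View pics/scene1.png

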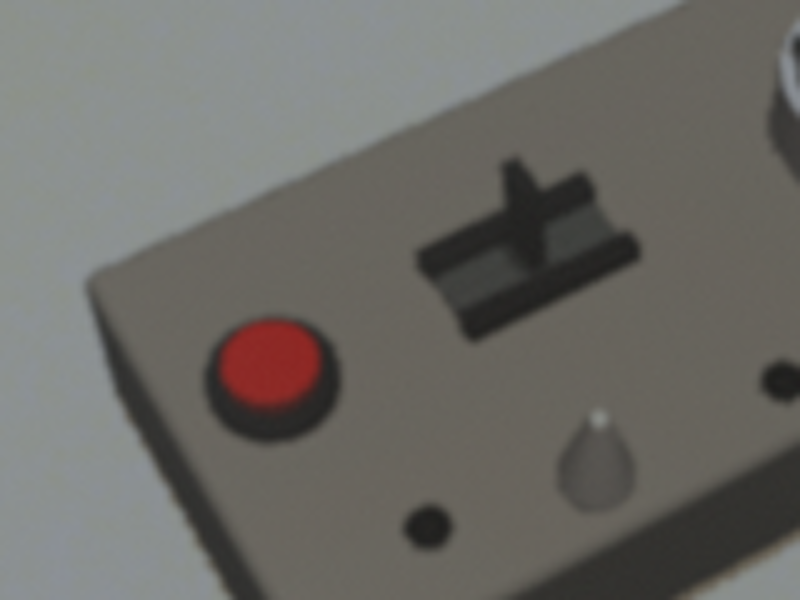

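```bash
python3 -m creep '[[[0,0,0,30,0,-25,-1],[0,0,0,65,0,-53,-1],[0,0,0,100,0,-81,-1],[0,0,0,135,0,-110,-1],[0,0,0,170,0,-138,-1]]]' 20; python3 -m creep '[[[0,0,0,35,0,-28,-1],[0,0,0,70,0,-57,-1],[0,0,0,105,0,-85,-1],[0,0,0,140,0,-114,-1],[0,0,0,170,0,-138,-1]]]'; python3 -m creep '[[[0,0,0,35,0,-28,-1],[0,0,0,70,0,-57,-1],[0,-0.06,0,105,0,-85,-1],[0,-0.135,0,140,0,-114,-1],[0,-0.135,0,170,0,-138,-1]]]'
```

```text
clock: 2.55
eef_pos: [0.2873, 0.3695, 0.304]
orientation: [[0.959, 0.001, 0.282], [-0.282, 0.0, 0.959], [0.0, -1.0, 0.0]]
wrist_force: [1.2, 0.9, -0.2]
grip_width: 0.0121
clock: 3.05
eef_pos: [0.4116, 0.1886, 0.3042]
orientation: [[0.959, 0.001, 0.284], [-0.284, -0.0, 0.959], [0.001, -1.0, 0.0]]
wrist_force: [1.3, 0.6, -0.3]
grip_width: -0.0001
clock: 3.55
eef_pos: [0.5357, 0.0079, 0.304]
orientation: [[0.989, 0.001, 0.151], [-0.151, -0.0, 0.989], [0.001, -1.0, -0.0]]
wrist_force: [0.7, 0.9, 0.7]
grip_width: 0.0001
```

```bash
python3 -m creep '[[[0,0,0,25,0,-27,-1],[0,0,0,50,0,-54,-1],[0,0,0,50,25,-54,-1],[0,0,0,50,45,-54,-1],[0,0,0,50,45,-54,-1]]]'
cat >> h.py <<'E'
PIV=np.array([.5837,-.0080,.118]); Y=np.array([.1514,.9885,0]); X=np.array([.9885,-.1514,0])
def m(p): p=np.asarray(p)-PIV; return np.c_[p@X,p@Y,p[...,2]]*1000 if p.ndim>1 else np.array([p@X,p@Y,p[2]])*1000
E
python3 - <<'E'
from h import *
s=readout.sense(); print(m(s["eef_pos"]),s["wrist_force"])
for c in ("scene","top","wrist"):
    d=eyes.camera(c); print(c)
    if c!="wrist":
        y0,x0=(180,220) if c=="scene" else (150,250)
        cv2.imwrite(f"pics/{c}2.png",cv2.resize(d["frame"][y0:y0+150,x0:x0+200],(800,600)))
    else: cv2.imwrite("pics/wrist2.png",d["frame"])
    A=m(pts(d,np.ones((480,640),bool)))
    F=A[(abs(A[:,0])<40)&(A[:,1]<-22)&(A[:,1]>-75)&(A[:,2]>20)&(A[:,2]<110)]
    for a in range(20,110,10):
        q=F[(F[:,2]>=a)&(F[:,2]<a+10)]
        if len(q): print(a,len(q),q.min(0),q.max(0))
    for r in place_of(c,"lever_top")[:2]: print(m(np.array(r["centre"])),r["score"])
E
```

```text
clock: 4.05
eef_pos: [0.5744, -0.0506, 0.2554]
orientation: [[0.988, -0.006, 0.152], [-0.152, 0.002, 0.988], [-0.007, -1.0, 0.001]]
wrist_force: [-0.2, -0.9, -0.5]
grip_width: 0.0001
[ -2.7768 -43.5579 137.4103] [-0.1592 -0.9204 -0.4794]
scene
60 10 [  1.4854 -52.6932  63.1483] [  7.5395 -38.9368  69.6761]
70 35 [-11.1814 -58.0698  71.4545] [  9.0463 -30.9985  79.8541]
80 37 [-10.2    -58.1101  80.2433] [  9.3817 -30.3312  89.5876]
90 34 [ -4.63   -57.579   90.1603] [  9.0082 -30.9665  98.4387]
100 40 [  1.4429 -70.5884 100.0065] [ 10.7116 -23.358  109.9119]
[  94.8747 -108.1867   -8.7   ] 0.69
[   5.0513 -132.0611   12.1   ] 0.53
top
[-0.1015 -3.9611 60.9   ] 0.48
wrist
70 488 [-12.0106 -56.4332  71.5899] [ -6.6299 -29.5786  79.9964]
80 1012 [-12.1572 -56.5961  80.0167] [ -6.4867 -29.3505  89.9901]
90 1141 [-12.2756 -56.5459  90.0079] [ -6.5881 -29.3651  99.9602]
100 1528 [-13.2122 -60.6192 100.0192] [ 11.154  -25.2654 109.9842]
[ 1.1275 -8.022  62.9   ] 0.93
[ 1.8487  1.8007 -1.4   ] 0.63
```

View pics/scene2.png

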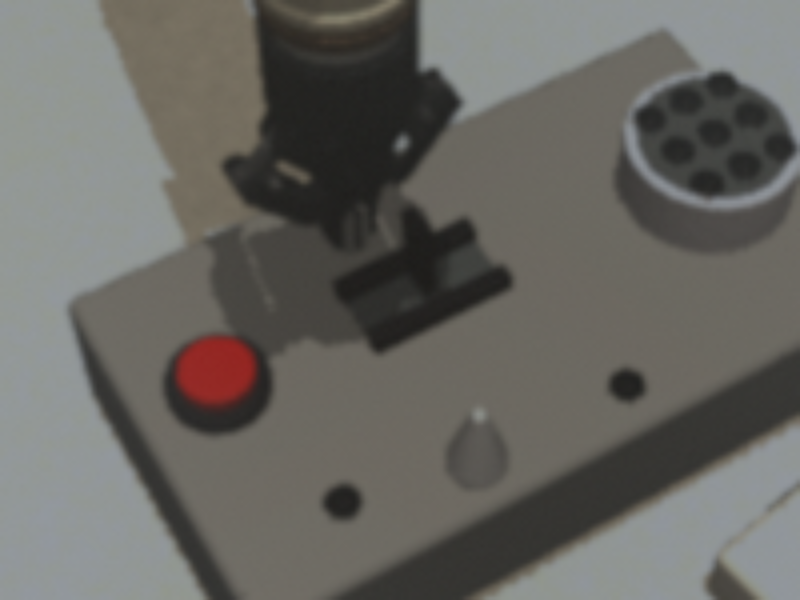

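View pics/wrist2.png

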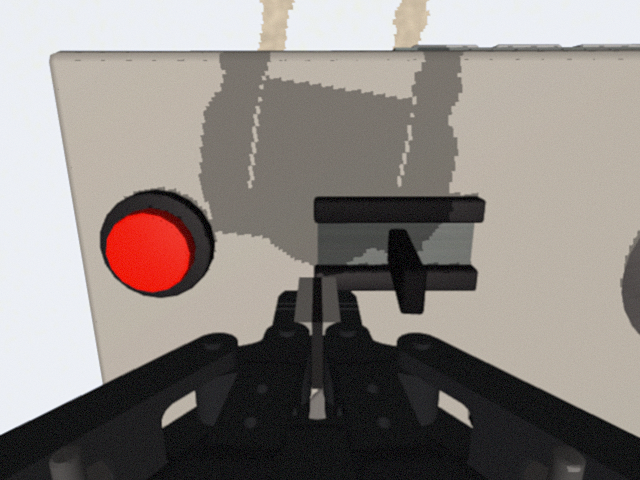

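The wrist view shows the lever at about (405,265), the button at (150,250) and the closed fingers between them at (318,300). The fingertips sit 73 mm below the TCP. I'll descend on the button side of the lever.

```bash
python3 -m creep '[[[0,0,0,0,14,0,-1],[0,0,0,0,28,0,-1],[0,0,0,0,28,0,-1],[0,0,0,0,28,0,-1]]]';python3 -m creep '[[[0,0,0,0,0,3,-1],[0,0,0,0,0,6,-1],[0,0,0,0,0,9,-1],[0,0,0,0,0,12,-1],[0,0,0,0,0,12,-1]]]'; python3 - <<'E'
from h import *
s=readout.sense(); print(m(s["eef_pos"]),s["wrist_force"])
E
```

```text
clock: 4.75
eef_pos: [0.5754, -0.0507, 0.2298]
orientation: [[0.988, -0.002, 0.151], [-0.151, 0.001, 0.989], [-0.002, -1.0, 0.0]]
wrist_force: [0.0, 1.2, -0.3]
grip_width: 0.0001
clock: 5.25
eef_pos: [0.5779, -0.0385, 0.2311]
orientation: [[0.989, 0.0, 0.151], [-0.151, 0.0, 0.989], [0.0, -1.0, 0.0]]
wrist_force: [-0.9, 0.3, -0.3]
grip_width: -0.0001
[ -1.1157 -30.9785 113.0643] [-0.8893  0.3066 -0.3408]
```

```bash
python3 -m creep '[[[0,0,0,0,3,2,-1],[0,0,0,0,3,4,-1],[0,0,0,0,3,6,-1],[0,0,0,0,3,8,-1],[0,0,0,0,3,8,-1]]]';python3 -m creep '[[[0,0,0,0,0,2,-1],[0,0,0,0,0,4,-1],[0,0,0,0,0,6,-1],[0,0,0,0,0,6,-1]]]'; python3 - <<'E'
from h import *
s=readout.sense(); print(m(s["eef_pos"]),s["wrist_force"])
E
```

```text
clock: 5.75
eef_pos: [0.579, -0.0309, 0.2279]
orientation: [[0.989, -0.0, 0.151], [-0.151, -0.0, 0.989], [0.0, -1.0, -0.0]]
wrist_force: [0.5, -0.0, 0.3]
grip_width: 0.0001
clock: 6.15
eef_pos: [0.5801, -0.0249, 0.228]
orientation: [[0.989, 0.0, 0.151], [-0.151, 0.0, 0.989], [0.0, -1.0, 0.0]]
wrist_force: [0.4, -0.5, 0.5]
grip_width: 0.0001
[ -1.0489 -17.2076 110.0314] [ 0.4107 -0.5264  0.4579]
```

```bash
for i in 1; do python3 -m creep '[[[0,0,0,0,0,1,-1],[0,0,0,0,0,2,-1],[0,0,0,0,0,3,-1],[0,0,0,0,0,3,-1]]]';done; python3 - <<'E'
from h import *
s=readout.sense(); print(m(s["eef_pos"]),s["wrist_force"])
E
```

```text
clock: 6.55
eef_pos: [0.5805, -0.0221, 0.228]
orientation: [[0.989, 0.0, 0.151], [-0.151, 0.0, 0.989], [0.0, -1.0, 0.0]]
wrist_force: [-0.4, -1.4, 1.0]
grip_width: 0.0001
[ -1.0422 -14.3771 110.012 ] [-0.3713 -1.3666  1.0387]
```

```bash
python3 -m creep '[[[0,0,0,0,0,1,-1],[0,0,0,0,0,2,-1],[0,0,0,0,0,2,-1]]]' | grep -E "eef|force";python3 -m creep '[[[0,0,0,0,0,1,-1],[0,0,0,0,0,2,-1],[0,0,0,0,0,2,-1]]]'| grep -E "eef|force"; python3 - <<'E'
from h import *
s=readout.sense(); print(m(s["eef_pos"]),s["wrist_force"])
E
```

```text
eef_pos: [0.5807, -0.02, 0.2279]
wrist_force: [0.1, -1.1, 1.1]
eef_pos: [0.581, -0.018, 0.2278]
wrist_force: [0.2, -0.9, 1.0]
[ -1.1314 -10.2846 109.8147] [ 0.2334 -0.916   1.0455]
```

```bash
python3 -m creep '[[[0,0,0,0,0,1,-1],[0,0,0,0,0,2,-1],[0,0,0,0,0,2,-1]]]' | grep -E "eef|force"; python3 - <<'E'
from h import *
s=readout.sense(); print(m(s["eef_pos"]),s["wrist_force"],s["clock"])
E
```

```text
eef_pos: [0.5812, -0.016, 0.2278]
wrist_force: [0.2, -1.3, 0.9]
[ -1.2392  -8.3134 109.762 ] [ 0.2059 -1.3252  0.9337] 7.45
```

```bash
python3 -m creep '[[[0,0,0,0,0,1,-1],[0,0,0,0,0,2,-1],[0,0,0,0,0,2,-1]]]' | grep -E "eef|force"
```

```text
eef_pos: [0.5814, -0.014, 0.2277]
wrist_force: [-0.7, -1.4, 0.1]
```

```bash
python3 -m creep '[[[0,0,0,0,0,1,-1],[0,0,0,0,0,2,-1],[0,0,0,0,0,2,-1]]]' | grep -E "eef|force"
```

```text
eef_pos: [0.5818, -0.012, 0.2278]
wrist_force: [-1.0, -2.1, 0.6]
```

```bash
python3 -m creep '[[[0,0,0,0,0,1,-1],[0,0,0,0,0,1,-1]]]' | grep -E "eef|force"
```

```text
eef_pos: [0.582, -0.0111, 0.2279]
wrist_force: [-0.8, -1.0, -0.9]
```

```bash
python3 -m creep '[[[0,0,0,0,0,1,-1],[0,0,0,0,0,1,-1]]]' | grep -E "eef|force"
```

```text
eef_pos: [0.5822, -0.0103, 0.2279]
wrist_force: [-1.4, -1.9, -0.6]
```

```bash
python3 -m creep '[[[0,0,0,0,0,1,-1],[0,0,0,0,0,1,-1]]]' | grep -E "eef|force"
```

```text
eef_pos: [0.5823, -0.0094, 0.2278]
wrist_force: [0.3, -3.0, -0.6]
```

```bash
python3 -m creep '[[[0,0,0,0,0,1,-1],[0,0,0,0,0,1,-1]]]' | grep -E "eef|force"
```

```text
eef_pos: [0.5825, -0.0084, 0.2278]
wrist_force: [-0.5, -3.6, -1.8]
```

```bash
python3 -m creep '[[[0,0,0,0,0,1,-1],[0,0,0,0,0,1,-1]]]' | grep -E "eef|force"
```

```text
eef_pos: [0.5826, -0.0075, 0.2278]
wrist_force: [-0.7, -4.4, -2.0]
```

```bash
python3 -m creep '[[[0,0,0,0,0,1,-1],[0,0,0,0,0,1,-1]]]' | grep -E "eef|force"; python3 - <<'E'
from h import *
s=readout.sense(); print(m(s["eef_pos"]),s["wrist_force"],s["clock"])
E
```

```text
eef_pos: [0.5828, -0.0065, 0.2279]
wrist_force: [-0.5, -4.0, -1.9]
[ -1.1398   1.2936 109.8676] [-0.5109 -3.9723 -1.9481] 9.25
```

```bash
python3 -m creep '[[[0,0,0,0,0,1,-1],[0,0,0,0,0,1,-1]]]' | grep -E "eef|force"
```

```text
eef_pos: [0.5829, -0.0056, 0.2279]
wrist_force: [-1.3, -5.2, -1.4]
```

```bash
python3 -m creep '[[[0,0,0,0,0,1,-1],[0,0,0,0,0,1,-1]]]' | grep -E "eef|force"
```

```text
eef_pos: [0.5831, -0.0047, 0.2279]
wrist_force: [-0.6, -6.0, -1.6]
```

```bash
python3 -m creep '[[[0,0,0,0,0,1,-1],[0,0,0,0,0,1,-1]]]' | grep -E "eef|force"
```

```text
eef_pos: [0.5832, -0.0038, 0.2279]
wrist_force: [-0.8, -5.8, -1.7]
```

```bash
python3 -m creep '[[[0,0,0,0,0,1,-1],[0,0,0,0,0,1,-1]]]' | grep -E "eef|force"; python3 - <<'E'
from h import *
s=readout.sense(); print(m(s["eef_pos"]),s["wrist_force"],s["clock"])
E
```

```text
eef_pos: [0.5834, -0.0028, 0.2279]
wrist_force: [-0.8, -5.4, -1.8]
[ -1.1096   5.0427 109.9177] [-0.8073 -5.4029 -1.8198] 10.05
```

```bash
python3 -m creep '[[[0,0,0,0,0,0.5,-1],[0,0,0,0,0,0.5,-1]]]' | grep -E "eef|force"
```

```text
eef_pos: [0.5834, -0.0025, 0.2279]
wrist_force: [-0.4, -5.8, -1.4]
```

```bash
python3 -m creep '[[[0,0,0,0,0,0.5,-1],[0,0,0,0,0,0.5,-1]]]' | grep -E "eef|force"
```

```text
eef_pos: [0.5835, -0.002, 0.2279]
wrist_force: [-1.0, -7.7, -1.2]
```

```bash
python3 -m creep '[[[0,0,0,0,0,0.5,-1],[0,0,0,0,0,0.5,-1]]]' | grep -E "eef|force"
```

```text
eef_pos: [0.5836, -0.0016, 0.2279]
wrist_force: [-1.1, -6.8, -0.9]
```

```bash
python3 -m creep '[[[0,0,0,0,0,0.5,-1],[0,0,0,0,0,0.5,-1]]]' | grep -E "eef|force"
```

```text
eef_pos: [0.5837, -0.0011, 0.2279]
wrist_force: [-0.5, -6.2, -0.5]
```

```bash
python3 -m creep '[[[0,0,0,0,0,0.5,-1],[0,0,0,0,0,0.5,-1]]]' | grep -E "eef|force"
```

```text
eef_pos: [0.5838, -0.0006, 0.228]
wrist_force: [-1.0, -6.4, -0.9]
```

```bash
python3 -m creep '[[[0,0,0,0,0,0.5,-1],[0,0,0,0,0,0.5,-1]]]' | grep -E "eef|force"; python3 - <<'E'
from h import *
s=readout.sense(); print(m(s["eef_pos"]),s["wrist_force"],s["clock"])
E
```

```text
eef_pos: [0.5838, -0.0002, 0.228]
wrist_force: [-1.6, -6.5, -1.2]
[ -1.0599   7.772  109.9591] [-1.5757 -6.5076 -1.1549] 11.25
```

```bash
python3 -m creep '[[[0,0,0,0,0,0.5,-1],[0,0,0,0,0,0.5,-1]]]' | grep -E "eef|force"
```

```text
eef_pos: [0.5839, 0.0003, 0.228]
wrist_force: [-1.2, -6.3, -1.0]
```

```bash
python3 -m creep '[[[0,0,0,0,0,0.5,-1],[0,0,0,0,0,0.5,-1]]]' | grep -E "eef|force"
```

```text
eef_pos: [0.584, 0.0008, 0.228]
wrist_force: [-1.3, -7.3, -0.6]
```

```bash
python3 -m creep '[[[0,0,0,0,0,0.5,-1],[0,0,0,0,0,0.5,-1]]]' | grep -E "eef|force"
```

```text
eef_pos: [0.5841, 0.0012, 0.228]
wrist_force: [-0.9, -6.7, -0.5]
```

```bash
python3 -m creep '[[[0,0,0,0,0,0.5,-1],[0,0,0,0,0,0.5,-1]]]' | grep -E "eef|force"; python3 - <<'E'
from h import *
s=readout.sense(); print(m(s["eef_pos"]),s["wrist_force"],s["clock"])
E
```

```text
eef_pos: [0.5842, 0.0017, 0.228]
wrist_force: [-0.6, -6.8, -1.3]
[ -1.0188   9.6807 110.0269] [-0.6289 -6.7772 -1.3051] 12.05
```

```bash
python3 -m creep '[[[0,0,0,0,0,0.5,-1],[0,0,0,0,0,0.5,-1]]]' | grep -E "eef|force"
```

```text
eef_pos: [0.5842, 0.0019, 0.228]
wrist_force: [-2.2, -8.4, -0.6]
```

```bash
python3 -m creep '[[[0,0,0,0,0,0.5,-1],[0,0,0,0,0,0.5,-1]]]' | grep -E "eef|force"
```

```text
eef_pos: [0.5842, 0.0021, 0.228]
wrist_force: [-1.4, -9.3, -0.4]
```

```bash
python3 - <<'E'
from h import *
for c in ("wrist","scene"):
    d=eyes.camera(c)
    y0,x0=(150,220) if c=="wrist" else (200,260)
    w=240 if c=="wrist" else 100
    cv2.imwrite(f"pics/{c}3.png",cv2.resize(d["frame"][y0:y0+w*3//4,x0:x0+w],(800,600)))
    for r in place_of(c,"lever_top")[:2]: print(m(np.array(r["centre"])),r["score"])
E
```

```text
[ 0.4379 29.5072 54.    ] 0.66
[ 1.3739 30.6623 50.4   ] 0.65
```

View pics/wrist3.png

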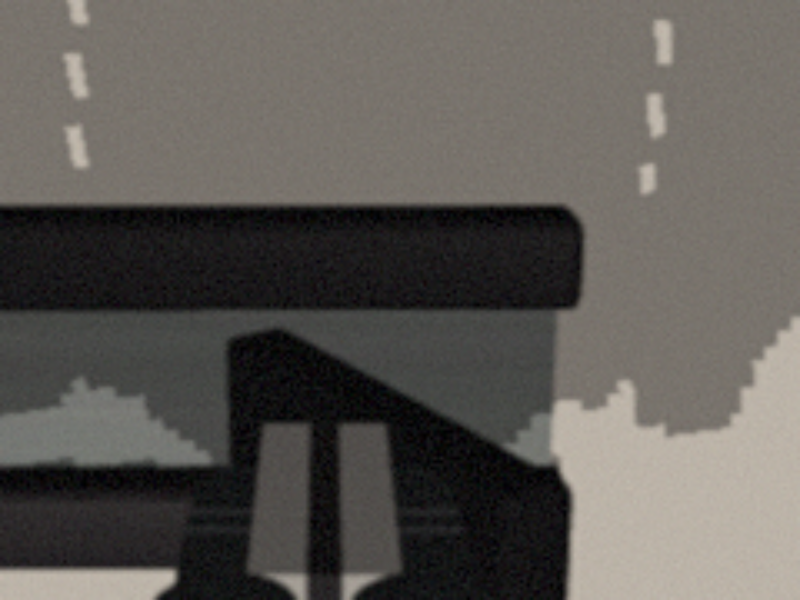

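View pics/scene3.png

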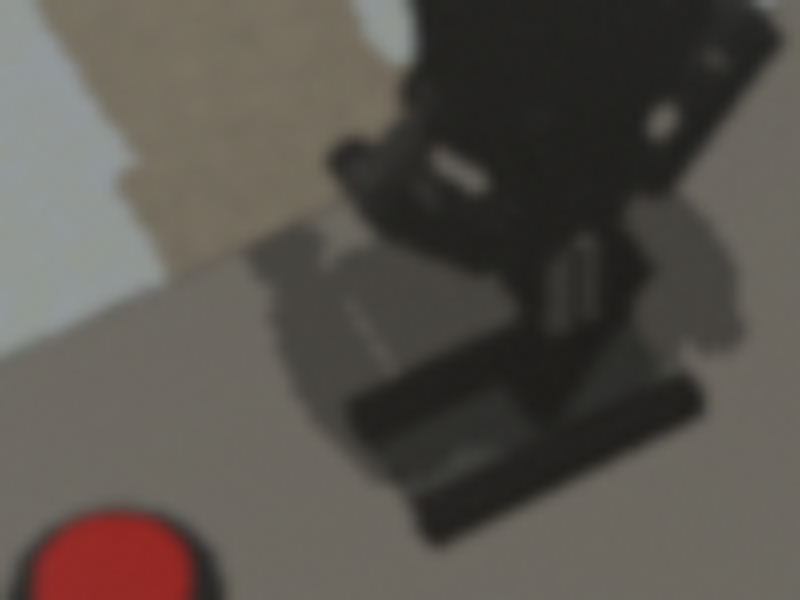

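The lever leans about 0.5 rad towards the bowl. The tool now moves only 0.2 mm per 0.5 mm commanded and the force is climbing, so the lever is on the stop. I'll increase the push slowly to about 16 N.

```bash
python3 -m creep '[[[0,0,0,0,0,0.5,-1],[0,0,0,0,0,0.5,-1]]]' | grep -E "eef|force"
```

```text
eef_pos: [0.5843, 0.0023, 0.228]
wrist_force: [-2.0, -10.4, -0.6]
```

```bash
python3 -m creep '[[[0,0,0,0,0,0.5,-1],[0,0,0,0,0,0.5,-1]]]' | grep -E "eef|force"
```

```text
eef_pos: [0.5843, 0.0025, 0.2279]
wrist_force: [-1.6, -12.3, -1.8]
```

```bash
python3 -m creep '[[[0,0,0,0,0,0.5,-1],[0,0,0,0,0,0.5,-1]]]' | grep -E "eef|force"
```

```text
eef_pos: [0.5843, 0.0026, 0.2279]
wrist_force: [-2.1, -12.3, -1.1]
```

```bash
python3 -m creep '[[[0,0,0,0,0,0.5,-1],[0,0,0,0,0,0.5,-1]]]' | grep -E "eef|force"
```

```text
eef_pos: [0.5844, 0.0028, 0.2279]
wrist_force: [-3.2, -14.6, -1.1]
```

```bash
python3 -m creep '[[[0,0,0,0,0,0.5,-1],[0,0,0,0,0,0.5,-1]]]' | grep -E "eef|force"
```

```text
eef_pos: [0.5844, 0.003, 0.2278]
wrist_force: [-2.6, -16.3, -1.8]
```

```bash
python3 -m creep '[[[0,0,0,0,0,0,-1],[0,0,0,0,0,0,-1]]]' | grep -E "eef|force|clock"
```

```text
clock: 13.85
eef_pos: [0.5844, 0.0029, 0.2279]
wrist_force: [-3.0, -15.3, -1.6]
```

```bash
python3 -m creep '[[[0,0,0,0,0,0,-1],[0,0,0,0,0,0,-1],[0,0,0,0,0,0,-1],[0,0,0,0,0,0,-1],[0,0,0,0,0,0,-1]]]' | grep -E "eef|force|clock"; python3 -m creep '[[[0,0,0,0,0,0,-1],[0,0,0,0,0,0,-1],[0,0,0,0,0,0,-1]]]' | grep -E "eef|force|clock"
```

```text
clock: 14.35
eef_pos: [0.5844, 0.0029, 0.2279]
wrist_force: [-3.3, -16.2, -1.3]
clock: 14.65
eef_pos: [0.5844, 0.0029, 0.2278]
wrist_force: [-3.2, -16.5, -1.9]
```

It held 15–16.5 N for 0.8 s. Now I'll back off, lift, cross over and come down on the bowl side.

```bash
python3 -m creep '[[[0,0,0,0,0,-8,-1],[0,0,0,0,0,-20,-1],[0,0,0,0,0,-35,-1],[0,0,0,0,-25,-35,-1],[0,0,0,0,-50,-35,-1]]]' | grep -E "eef|force"; python3 -m creep '[[[0,0,0,0,0,0,-1],[0,0,0,0,0,25,-1],[0,0,0,0,0,55,-1],[0,0,0,0,0,85,-1],[0,0,0,0,0,100,-1]]]' | grep -E "eef|force"; python3 - <<'E'
from h import *
d=eyes.camera("wrist"); cv2.imwrite("pics/wrist4.png",d["frame"])
s=readout.sense(); print(m(s["eef_pos"]),s["wrist_force"],s["clock"])
for c in("wrist","top"):
    if c=="top": eyes.camera(c)
    for r in place_of(c,"lever_top")[:2]: print(m(np.array(r["centre"])),r["score"])
E
```

```text
eef_pos: [0.5788, -0.0293, 0.2777]
wrist_force: [0.9, 1.1, 0.7]
eef_pos: [0.5943, 0.072, 0.2771]
wrist_force: [-0.3, 0.0, 0.3]
[ -1.7513  81.9554 159.1574] [-0.5454  1.2452 -0.3282] 15.7
[-0.9985 30.2989 53.2   ] 0.82
```

View pics/wrist4.png

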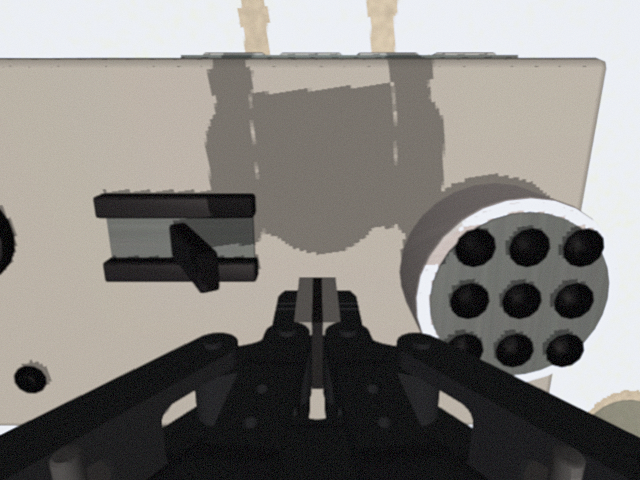

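```bash
python3 -m creep '[[[0,0,0,0,25,0,-1],[0,0,0,0,48,0,-1],[0,0,0,0,48,-10,-1],[0,0,0,0,48,-20,-1],[0,0,0,0,48,-20,-1]]]' | grep -E "eef|force"; python3 -m creep '[[[0,0,0,0,0,-5,-1],[0,0,0,0,0,-10,-1],[0,0,0,0,0,-15,-1],[0,0,0,0,0,-20,-1],[0,0,0,0,0,-20,-1]]]' | grep -E "eef|force"; python3 -m creep '[[[0,0,0,0,0,-3,-1],[0,0,0,0,0,-6,-1],[0,0,0,0,0,-9,-1],[0,0,0,0,0,-12,-1],[0,0,0,0,0,-12,-1]]]' | grep -E "eef|force"; python3 - <<'E'
from h import *
s=readout.sense(); print(m(s["eef_pos"]),s["wrist_force"],s["clock"])
E
```

```text
eef_pos: [0.5922, 0.0482, 0.2316]
wrist_force: [-0.1, 0.4, -0.7]
eef_pos: [0.5893, 0.0307, 0.2319]
wrist_force: [0.2, 1.6, 0.7]
eef_pos: [0.5864, 0.0182, 0.2295]
wrist_force: [-0.4, 0.7, -0.2]
[ -1.3208  26.2828 111.4702] [-0.3769  0.7154 -0.1735] 17.35
```

```bash
python3 -m creep '[[[0,0,0,0,0,-2,-1],[0,0,0,0,0,-4,-1],[0,0,0,0,0,-6,-1],[0,0,0,0,0,-8,-1],[0,0,0,0,0,-8,-1]]]' | grep -E "eef|force"; python3 -m creep '[[[0,0,0,0,0,-2,-1],[0,0,0,0,0,-4,-1],[0,0,0,0,0,-6,-1],[0,0,0,0,0,-8,-1],[0,0,0,0,0,-8,-1]]]' | grep -E "eef|force"; python3 - <<'E'
from h import *
s=readout.sense(); print(m(s["eef_pos"]),s["wrist_force"],s["clock"])
for c in("wrist",):
    eyes.camera(c)
    for r in place_of(c,"lever_top")[:2]: print(m(np.array(r["centre"])),r["score"])
E
```

```text
eef_pos: [0.5854, 0.0106, 0.2298]
wrist_force: [-0.1, 0.3, -0.1]
eef_pos: [0.5842, 0.0026, 0.2298]
wrist_force: [-0.8, -1.1, 0.4]
[ -1.1598  10.5946 111.8325] [-0.8148 -1.0875  0.4239] 18.35
[  4.7823 -11.4078  58.8   ] 0.64
```

```bash
python3 -m creep '[[[0,0,0,0,0,-1,-1],[0,0,0,0,0,-2,-1],[0,0,0,0,0,-2,-1]]]' | grep -E "eef|force"
```

```text
eef_pos: [0.5838, 0.0011, 0.2297]
wrist_force: [-0.2, 0.8, -1.4]
```

```bash
python3 -m creep '[[[0,0,0,0,0,-1,-1],[0,0,0,0,0,-2,-1],[0,0,0,0,0,-2,-1]]]' | grep -E "eef|force"
```

```text
eef_pos: [0.5835, -0.001, 0.2298]
wrist_force: [-0.2, 0.9, -0.2]
```

```bash
python3 -m creep '[[[0,0,0,0,0,-1,-1],[0,0,0,0,0,-2,-1],[0,0,0,0,0,-2,-1]]]' | grep -E "eef|force"
```

```text
eef_pos: [0.5833, -0.003, 0.2299]
wrist_force: [0.1, 0.4, -0.2]
```

```bash
python3 -m creep '[[[0,0,0,0,0,-1,-1],[0,0,0,0,0,-2,-1],[0,0,0,0,0,-2,-1]]]' | grep -E "eef|force"
```

```text
eef_pos: [0.583, -0.005, 0.2299]
wrist_force: [-0.2, 1.3, 0.2]
```

```bash
python3 -m creep '[[[0,0,0,0,0,-1,-1],[0,0,0,0,0,-2,-1],[0,0,0,0,0,-2,-1]]]' | grep -E "eef|force"; python3 - <<'E'
from h import *
s=readout.sense(); print(m(s["eef_pos"]),s["wrist_force"],s["clock"])
for c in("wrist",):
    eyes.camera(c)
    for r in place_of(c,"lever_top")[:2]: print(m(np.array(r["centre"])),r["score"])
E
```

```text
eef_pos: [0.5827, -0.007, 0.2299]
wrist_force: [-0.0, 1.3, -0.7]
[ -1.1278   0.8421 111.9416] [-0.027   1.2667 -0.6539] 19.95
[ -0.1966 -21.1744  58.2   ] 0.64
```

```bash
python3 -m creep '[[[0,0,0,0,0,-1,-1],[0,0,0,0,0,-2,-1],[0,0,0,0,0,-2,-1]]]' | grep -E "eef|force"
```

```text
eef_pos: [0.5824, -0.0089, 0.2299]
wrist_force: [0.7, 1.3, 0.3]
```

```bash
python3 -m creep '[[[0,0,0,0,0,-1,-1],[0,0,0,0,0,-2,-1],[0,0,0,0,0,-2,-1]]]' | grep -E "eef|force"
```

```text
eef_pos: [0.5821, -0.0109, 0.2299]
wrist_force: [0.4, 1.9, -0.7]
```

```bash
python3 -m creep '[[[0,0,0,0,0,-1,-1],[0,0,0,0,0,-2,-1],[0,0,0,0,0,-2,-1]]]' | grep -E "eef|force"
```

```text
eef_pos: [0.5818, -0.0129, 0.2299]
wrist_force: [0.5, 0.5, -0.3]
```

```bash
python3 -m creep '[[[0,0,0,0,0,-1,-1],[0,0,0,0,0,-2,-1],[0,0,0,0,0,-2,-1]]]' | grep -E "eef|force"
```

```text
eef_pos: [0.5815, -0.0149, 0.2299]
wrist_force: [0.4, 0.9, 0.3]
```

```bash
python3 -m creep '[[[0,0,0,0,0,-1,-1],[0,0,0,0,0,-1,-1]]]' | grep -E "eef|force"; python3 - <<'E'
from h import *
s=readout.sense(); print(m(s["eef_pos"]),s["wrist_force"],s["clock"])
for c in("wrist",):
    eyes.camera(c)
    for r in place_of(c,"lever_top")[:2]: print(m(np.array(r["centre"])),r["score"])
E
```

```text
eef_pos: [0.5814, -0.0159, 0.2299]
wrist_force: [0.6, 1.2, 0.2]
[ -1.1324  -8.1261 111.911 ] [0.5606 1.1715 0.1813] 21.45
[  3.8509 -28.4456  56.    ] 0.85
```

```bash
python3 -m creep '[[[0,0,0,0,0,-1,-1],[0,0,0,0,0,-2,-1],[0,0,0,0,0,-2,-1]]]' | grep -E "eef|force"
```

```text
eef_pos: [0.581, -0.0178, 0.2299]
wrist_force: [-1.0, 1.3, -0.4]
```

```bash
python3 -m creep '[[[0,0,0,0,0,-1,-1],[0,0,0,0,0,-1,-1]]]' | grep -E "eef|force"
```

```text
eef_pos: [0.5809, -0.0188, 0.2299]
wrist_force: [-0.2, 0.7, -0.5]
```

```bash
python3 -m creep '[[[0,0,0,0,0,-1,-1],[0,0,0,0,0,-1,-1]]]' | grep -E "eef|force"
```

```text
eef_pos: [0.5807, -0.0198, 0.2299]
wrist_force: [-0.7, 1.8, 1.1]
```

```bash
python3 -m creep '[[[0,0,0,0,0,-1,-1],[0,0,0,0,0,-1,-1]]]' | grep -E "eef|force"
```

```text
eef_pos: [0.5806, -0.0208, 0.2299]
wrist_force: [1.0, 1.5, 0.4]
```

```bash
python3 -m creep '[[[0,0,0,0,0,-1,-1],[0,0,0,0,0,-1,-1]]]' | grep -E "eef|force"
```

```text
eef_pos: [0.5804, -0.0217, 0.2299]
wrist_force: [0.3, -0.3, -0.2]
```

```bash
python3 -m creep '[[[0,0,0,0,0,-1,-1],[0,0,0,0,0,-1,-1]]]' | grep -E "eef|force"
```

```text
eef_pos: [0.5804, -0.0221, 0.2299]
wrist_force: [1.3, 4.6, -0.5]
```

```bash
python3 -m creep '[[[0,0,0,0,0,-1,-1],[0,0,0,0,0,-1,-1]]]' | grep -E "eef|force"; python3 - <<'E'
from h import *
s=readout.sense(); print(m(s["eef_pos"]),s["wrist_force"],s["clock"])
for c in("wrist",):
    d=eyes.camera(c);cv2.imwrite("pics/wrist5.png",d["frame"])
    for r in place_of(c,"lever_top")[:2]: print(m(np.array(r["centre"])),r["score"])
E
```

```text
eef_pos: [0.5803, -0.0223, 0.2299]
wrist_force: [2.8, 7.9, -0.5]
[ -1.1914 -14.6808 111.9007] [ 2.8087  7.8869 -0.5018] 23.05
[  3.7094 -35.448   52.7   ] 0.68
[  24.2156   -0.2367 -113.5   ] 0.22
```

View pics/wrist5.png

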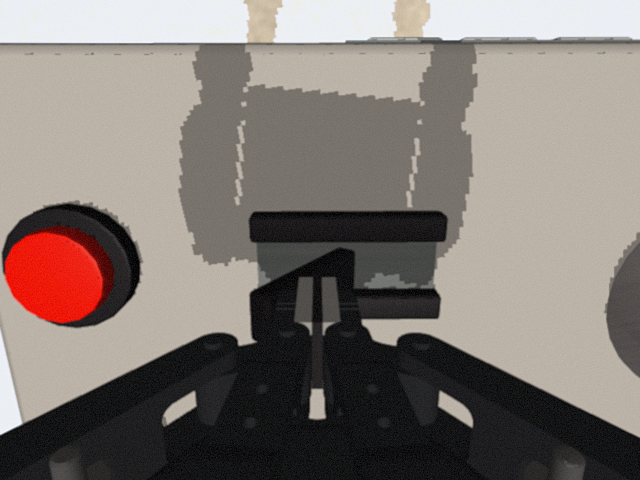

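The lever is on its ON stop, with its top at y −35.4 mm (about 0.6 rad). Next I'll back off, lift and go over the button.

```bash
python3 -m creep '[[[0,0,0,0,0,0,-1],[0,0,0,0,0,8,-1],[0,0,0,0,0,25,-1],[0,0,0,0,-25,30,-1],[0,0,0,0,-50,30,-1]]]' | grep -E "eef|force"; python3 -m creep '[[[0,0,0,1,0,-30,-1],[0,0,0,1,0,-65,-1],[0,0,0,1,0,-105,-1],[0,0,0,1,0,-140,-1],[0,0,0,1,0,-145,-1]]]' | grep -E "eef|force"; python3 - <<'E'
from h import *
s=readout.sense(); print(m(s["eef_pos"]),s["wrist_force"],s["clock"])
for c in("wrist","top"):
    d=eyes.camera(c);cv2.imwrite(f"pics/{c}6.png",d["frame"])
    for t in ("lever_top","start_top"):
      for r in place_of(c,t)[:2]: print(c,t,m(np.array(r["centre"])),r["score"])
    f=d["frame"].astype(int)
    P=m(pts(d,(f[...,2]>90)&(f[...,1]<60)&(f[...,0]<60)))
    P=P[(abs(P[:,1]+130)<40)&(abs(P[:,0])<40)]
    if len(P): print((P.min(0)+P.max(0))/2,np.ptp(P,axis=0))
E
```

```text
eef_pos: [0.5842, 0.0075, 0.2796]
wrist_force: [0.2, -0.8, 0.3]
eef_pos: [0.5634, -0.1403, 0.2801]
wrist_force: [0.5, 0.2, 0.7]
[  -0.0012 -133.8628  162.0688] [0.4795 0.2252 0.671 ] 24.15
wrist lever_top [  5.5332 -36.7873  52.2   ] 0.61
wrist start_top [   7.3569 -129.2799   13.7   ] 0.86
[   2.615  -129.4392   47.2228] [46.0466 43.0684 91.9883]
top lever_top [ -0.1146 -34.9208  48.5   ] 0.53
top start_top [   1.4802 -128.5613   13.8   ] 0.43
[  -7.4946 -129.0659   13.9792] [24.0531 35.5147 12.8384]
```

View pics/wrist6.png

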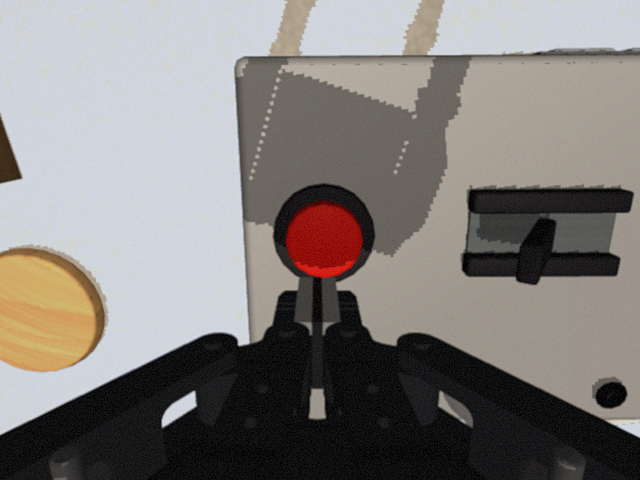

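The lever stays ON, with its top at about −35 to −37 mm. The button at (325,240) lies just ahead of the fingertips, as expected. I'll descend onto it.

```bash
python3 -m creep '[[[0,0,0,1,20,3,-1],[0,0,0,2,40,4,-1],[0,0,0,2,55,4,-1],[0,0,0,2,66,4,-1],[0,0,0,2,66,4,-1]]]' | grep -E "eef|force";python3 -m creep '[[[0,0,0,0,0,0,-1],[0,0,0,0,2,0,-1],[0,0,0,0,4,0,-1],[0,0,0,0,4,0,-1]]]' | grep -E "eef|force"; python3 - <<'E'
from h import *
s=readout.sense(); print(m(s["eef_pos"]),s["wrist_force"],s["clock"])
E
```

```text
eef_pos: [0.5655, -0.1331, 0.212]
wrist_force: [0.8, -0.5, -0.0]
eef_pos: [0.5664, -0.1339, 0.2101]
wrist_force: [-0.6, 0.5, -0.1]
[   1.9463 -127.0723   92.0882] [-0.5911  0.546  -0.0898] 25.35
```

```bash
python3 -m creep '[[[0,0,0,0,1,-2,-1],[0,0,0,0,2,-2,-1],[0,0,0,0,3,-2,-1],[0,0,0,0,3,-2,-1]]]' | grep -E "eef|force"
```

```text
eef_pos: [0.5659, -0.1358, 0.2067]
wrist_force: [0.3, -0.1, -0.1]
```

```bash
python3 -m creep '[[[0,0,0,0,1,0,-1],[0,0,0,0,2,0,-1],[0,0,0,0,2,0,-1]]]' | grep -E "eef|force"
```

```text
eef_pos: [0.566, -0.1358, 0.2048]
wrist_force: [-0.9, 0.3, 0.6]
```

```bash
python3 -m creep '[[[0,0,0,0,1,0,-1],[0,0,0,0,2,0,-1],[0,0,0,0,2,0,-1]]]' | grep -E "eef|force"
```

```text
eef_pos: [0.5661, -0.1358, 0.2031]
wrist_force: [-1.3, 0.6, 3.4]
```

```bash
python3 -m creep '[[[0,0,0,0,1,0,-1],[0,0,0,0,1,0,-1]]]' | grep -E "eef|force"
```

```text
eef_pos: [0.5661, -0.1358, 0.2021]
wrist_force: [-0.8, -0.3, 3.8]
```

```bash
python3 -m creep '[[[0,0,0,0,1,0,-1],[0,0,0,0,1,0,-1]]]' | grep -E "eef|force"
```

```text
eef_pos: [0.5661, -0.1358, 0.201]
wrist_force: [-0.4, 0.4, 3.5]
```

```bash
python3 -m creep '[[[0,0,0,0,1,0,-1],[0,0,0,0,1,0,-1]]]' | grep -E "eef|force"
```

```text
eef_pos: [0.5661, -0.1358, 0.2]
wrist_force: [-1.5, 1.2, 4.7]
```

```bash
python3 -m creep '[[[0,0,0,0,1,0,-1],[0,0,0,0,1,0,-1]]]' | grep -E "eef|force"
```

```text
eef_pos: [0.5661, -0.1358, 0.1991]
wrist_force: [-1.5, 1.3, 5.6]
```

```bash
python3 -m creep '[[[0,0,0,0,0.5,0,-1],[0,0,0,0,0.5,0,-1]]]' | grep -E "eef|force"
```

```text
eef_pos: [0.5661, -0.1358, 0.1987]
wrist_force: [-1.8, 1.0, 6.1]
```

```bash
python3 -m creep '[[[0,0,0,0,0.5,0,-1],[0,0,0,0,0.5,0,-1]]]' | grep -E "eef|force"
```

```text
eef_pos: [0.5661, -0.1358, 0.1986]
wrist_force: [-4.0, 1.9, 7.5]
```

```bash
python3 -m creep '[[[0,0,0,0,0.5,0,-1],[0,0,0,0,0.5,0,-1]]]' | grep -E "eef|force"
```

```text
eef_pos: [0.5662, -0.1358, 0.1986]
wrist_force: [-4.2, 1.5, 10.1]
```

```bash
python3 -m creep '[[[0,0,0,0,-10,0,-1],[0,0,0,0,-30,0,-1],[0,0,0,0,-60,0,-1],[0,0,0,0,-90,0,-1],[0,0,0,0,-110,0,-1]]]' | grep -E "eef|force"; python3 -m creep '[[[0,0,0,-40,0,0,-1],[0,0,0,-80,0,0,-1],[0,0,0,-120,0,0,-1],[0,0,0,-120,0,0,-1],[0,0,0,-120,0,0,-1]]]' | grep -E "eef|force"
python3 - <<'E'
from h import *
s=readout.sense(); print(m(s["eef_pos"]),s["wrist_force"],s["clock"])
for c in("wrist","top","scene"):
    d=eyes.camera(c);cv2.imwrite(f"pics/{c}7.png",d["frame"])
    for t in ("lever_top","start_top","stone0","cone_mid","tray","bowl","bowl_lid","brush"):
      for r in place_of(c,t)[:2]: print(c,t,np.array(r["centre"]),m(np.array(r["centre"])),round(r["score"],2))
E
```

```text
eef_pos: [0.5664, -0.136, 0.3094]
wrist_force: [0.9, -0.4, 0.7]
eef_pos: [0.4469, -0.1175, 0.3072]
wrist_force: [-0.5, 0.3, 0.6]
[-118.6033 -128.9909  189.2343] [-0.5474  0.3068  0.6106] 28.75
wrist lever_top [ 0.5823 -0.0448  0.1662] [  4.1876 -36.5888  48.2   ] 0.45
wrist start_top [ 0.5714 -0.1349  0.131 ] [   7.0541 -127.3029   13.    ] 0.73
wrist bowl_lid [ 0.6279 -0.4115  0.0057] [ 104.7816 -392.1679 -112.3   ] 0.78
top lever_top [ 0.58   -0.0417  0.1685] [  1.4447 -33.8726  50.5   ] 0.68
top start_top [ 0.5676 -0.1348  0.1324] [   3.2827 -127.7793   14.4   ] 0.69
top start_top [ 0.6134  0.454  -0.0018] [ -40.5884  461.1836 -119.8   ] 0.22
top stone0 [ 0.6646 -0.1294  0.1108] [  98.3496 -107.7556   -7.2   ] 0.63
top stone0 [0.7055 0.0384 0.1145] [113.3743  64.3069  -3.5   ] 0.59
top cone_mid [ 0.6905 -0.0548  0.1316] [112.6573 -30.0923  13.6   ] 0.61
top cone_mid [ 0.5789 -0.0415  0.1651] [  0.3271 -33.8415  47.1   ] 0.52
top tray [ 0.4205 -0.4578 -0.004 ] [ -93.2235 -469.3358 -122.    ] 0.7
top bowl [ 0.6102  0.4534 -0.0016] [ -43.6607  460.106  -119.6   ] 0.95
top bowl [ 0.58
[... 245 characters left out ...]
0.5364 -39.1714  51.1   ] 0.72
scene start_top [ 0.5631 -0.1388  0.129 ] [  -0.56   -132.4146   11.    ] 0.68
scene stone0 [0.6999 0.0403 0.1096] [107.5511  65.3372  -8.4   ] 0.63
scene stone0 [ 0.564  -0.139   0.1287] [   0.3599 -132.4761   10.7   ] 0.47
scene cone_mid [ 0.6887 -0.0593  0.1354] [111.5593 -34.8131  17.4   ] 0.75
scene tray [ 0.4211 -0.4598  0.0023] [ -92.3276 -471.2219 -115.7   ] 0.81
scene bowl [ 0.6106  0.4536 -0.0004] [ -43.2956  460.3643 -118.4   ] 0.74
scene bowl_lid [ 0.6324 -0.4156 -0.0023] [ 109.8506 -395.5394 -120.3   ] 0.68
scene brush [0.3702 0.4805 0.0022] [-285.0037  450.5584 -115.8   ] 0.68
scene brush [ 0.5798 -0.046   0.1668] [  1.898  -38.1535  48.8   ] 0.52
```

View pics/scene7.png

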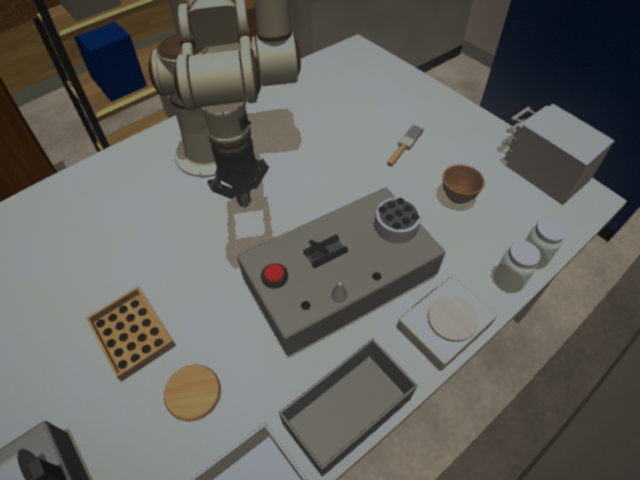

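View pics/wrist7.png

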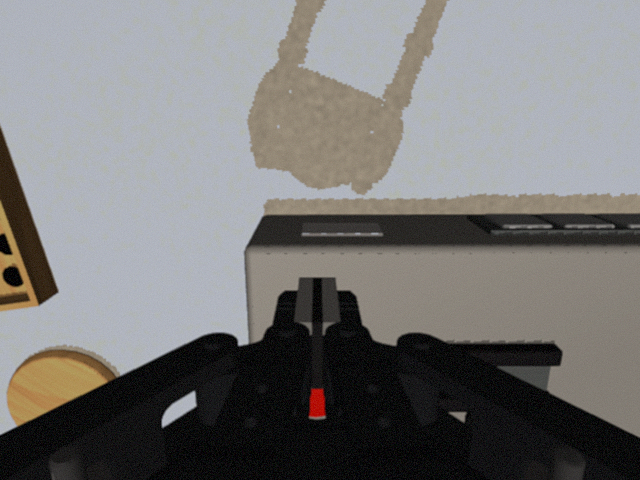

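The scene view shows the lever leaning ON at (313,243) and the button up at (274,273). The cone, stones and counter things are where they were, and the gripper is clear of everything, so I'll hand the job in.

```bash
python3 -c "
from plant import order; print(order.job_done())"
```

```text
the job is handed in; nothing more can be done
None
```

I handed the job in at about 29 s of the 72 s allowed. By my last checks everything asked for was done; the system gives no verdict.

- **Lever off:** I pushed it with closed fingers through the spring (about 4–7 N) until it bore on the stop at roughly −0.5 rad. There I held a measured 15–16.5 N for about 0.8 s.
- **Lever on:** I pushed it from the feed bowl side at 1–2 N and felt no catch. It reached the ON stop at about 0.6 rad, and the wrist sensor read 8 N at most.
- **Button:** I pressed it once, about 6 mm to its bottom, with a peak of about 11 N, then released it.
- **Final state:** All three cameras put the lever top 34–39 mm towards the button, which is about 0.55–0.65 rad and so still ON. The button top is back at 0.129–0.132 m, its height before the press. The gripper is clear of everything and reads no contact force.
- **Bystanders:** The tray, lid, bowl, brush and cone are within about 10 mm of their starting positions, which is near the accuracy of the networks. The stones look unmoved in the pictures.

**Disagreements:** The networks gave a few false matches: the top camera reported the bowl lid at the brush's place, and stone and button labels were swapped once or twice. I set these aside after comparing them with the pictures. My estimate of the lever angle from finger position was also off by about 0.1 rad, so I went by the cameras and the force readings.

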